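# Sweep the kiln stilts into the bay

## Task

With the fingertips, sweep the three small three-armed ceramic kiln stilts along the table top through the open side of the low wooden bay, until each lies flat and wholly inside it, clear of the open edge. Only push them, without picking up or lifting any, and leave the glaze pots, the kiln post, the plates, the beaker and the brush where they are.

Things in the scene. Friction and masses are not known exactly. Their poses are not given: they have to be found in the camera images.
- bay: low three-sided wooden bay fixed on the table, with no floor of its own, open towards the robot (turned up to 15 deg). Origin on the table at the centre of its inner area; x points from the open side to the back wall. Inside 140 mm deep (open edge at x = -70 mm, back wall at +70 mm), 320 mm wide (side walls at y = -160 and +160 mm); walls 12 mm thick, 25 mm high
- stilt_a: one of three identical loose white ceramic kiln stilts, 40 g: a flat star of three arms 120 deg apart, each 24 mm long from the centre, 10 mm wide, 16 mm high, with a tiny 5 mm point on top of each arm. Origin at the centre of its underside, z up, one arm along x. Starts before the bay's open side, in a row with the other stilts and pot_a in any order, neighbours about 72 mm apart
- stilt_b: one of three identical loose white ceramic kiln stilts, 40 g: a flat star of three arms 120 deg apart, each 24 mm long from the centre, 10 mm wide, 16 mm high, with a tiny 5 mm point on top of each arm. Origin at the centre of its underside, z up, one arm along x. Starts before the bay's open side, in a row with the other stilts and pot_a in any order, neighbours about 72 mm apart
- stilt_c: one of three identical loose white ceramic kiln stilts, 40 g: a flat star of three arms 120 deg apart, each 24 mm long from the centre, 10 mm wide, 16 mm high, with a tiny 5 mm point on top of each arm. Origin at the centre of its underside, z up, one arm along x. Starts before the bay's open side, in a row with the other stilts and pot_a in any order, neighbours about 72 mm apart
- pot_a: loose white glaze pot with black lid, round, 36 mm diameter, 45 mm high, 90 g; origin at the centre of its underside. Leave alone. Stands in the same row as the stilts, at any of the four places in it
- pot_b: loose white glaze pot with black lid, round, 36 mm diameter, 45 mm high, 90 g; origin at the centre of its underside. Leave alone. Stands behind the bay's back wall
- post: loose white ceramic kiln post, a plain upright cylinder 30 mm diameter, 50 mm high, 80 g, standing inside the bay near its back wall; origin at the centre of its underside. Leave alone
- plate_a: large grey painted plate, 220 mm diameter, 22 mm high, loose, to the left of the bay; origin at the centre of its underside. Leave alone
- plate_b: smaller grey painted plate, 170 mm diameter, 22 mm high, loose, to the right of the bay; origin at the centre of its underside. Leave alone
- beaker: brown card-coloured beaker, 72 mm diameter at the rim, 100 mm high, with paint brushes standing in it up to 225 mm high, loose, at the left near the robot; origin at the centre of its underside. Leave alone
- brush: paint brush 190 mm long, 42 mm wide, 20 mm high, lying loose on the table at the right near the robot, along its own x; origin midway under it. Leave alone

How it is judged:
At the end, for the whole second after the job is handed in: All three stilts lie flat (within 0.2 rad) and at rest (under 10 mm/s) on the table inside the bay, each one's centre at least 18 mm in from the open edge and between the walls; no bystander is more than 15 mm from where it started (x of stilt_a in the frame of bay between -0.052 and 0.07 m and y of stilt_a in the frame of bay between -0.16 and 0.16 m and height (world z) of each of stilt_a, stilt_b, stilt_c below 0.006 m and angle between each of stilt_a, stilt_b, stilt_c's own z axis and vertical below 0.2 rad and linear speed of each of stilt_a, stilt_b, stilt_c below 0.01 m/s and x of stilt_b in the frame of bay between -0.052 and 0.07 m and y of stilt_b in the frame of bay between -0.16 and 0.16 m and x of stilt_c in the frame of bay between -0.052 and 0.07 m and y of stilt_c in the frame of bay between -0.16 and 0.16 m and distance of each of pot_a, pot_b, post, plate_a, plate_b, beaker, brush from where it was at the start of the episode below 0.015 m); the robot touches nothing.
It fails at once if a stilt is lifted: its underside's centre more than 12 mm above the table (height (world z) of any of stilt_a, stilt_b, stilt_c above 0.012 m).
It fails at once if a pot, the post, a plate, the beaker or the brush is displaced by more than 15 mm (distance of any of pot_a, pot_b, post, plate_a, plate_b, beaker, brush from where it was at the start of the episode above 0.015 m).
It also fails if it takes over 61 s, if anything falls off the work surface, if the arm or the gripper's body presses on something with over 40 N, if the wrist force passes 120 N, or if a joint passes its speed limit or range.

## Robot

A 6-joint arm with a two-finger parallel gripper is mounted at the origin on the work surface. World frame = base frame: x ahead of the robot, y to its left, z up, the work surface at z = 0. Lengths are in m, angles in rad, forces in N, time in s.
With the tool pointing down it reaches from about 0.35 to 0.775 m from the base axis. Payload 5.5 kg.
Tool frame: the origin (TCP) lies midway between the tips of the shut fingers; the grasp point (between the pads) lies grasp_offset behind it (grasp_offset is the distance from the TCP to the grasp point, in m); z points along the fingers, y is the line along which they close (so a half turn about z gives the same grasp; the last joint's range is limited). The gripper opens to 85 mm and grips with 20 to 120 N. Pads are 22 mm wide; open, the fingers measure 114 mm over their backs; the gripper's body (76 mm by 85 mm) begins 54 mm behind the grasp point. The pads swing forward as they close: fully open they stand 13 mm farther back than shut.
Start: joints at [0.982, 0.313, 0.046, 1.304, 0, 1.431], TCP at [0.25, 0.518, 0.231] pointing down, gripper open.
Joint ranges: [-2.76, 2.76], [-0.86, 1.69], [-1.03, 1.26], [-2.2, 2.34], [-1.47, 1.5], [-3.14, 3.14]. Speed limits (rad/s): [2.57, 2.57, 3.14, 3.14, 3.14, 3.14].

## Interface

Orientations are given as a unit quaternion [w, x, y, z].
In Python, from workcell import * gives the robot as it stands.
- The arm moves only by the tool step_arm, never from a script. Its argument "deltas" is a list of rows, each a list of 7 numbers: the shift along the world's x, y, z in mm, then the turn, a rotation vector about the world's x, y, z in degrees, then the gripper's target within -1 to 1 (fully open at 1, half-way at 0, shut at -1). A call has 1 to 5 rows; each row shifts and turns the commanded pose from where the row before left it; what a row does not reach is not made up. A row lasts 1/10 s, in which the tool goes at most 50 mm and 8.59 degrees, less where a joint would pass 70% of its speed; a pose out of reach is approached as far as the arm can. A call is refused whole if a number of a shift passes 50 or a number of a turn 8.59, either way. A call with a gripper value outside its range is refused whole. The fingers move at their own pace and stop on an object; "newtons" is the grip in N (left out, the last holds). Time passes only in rows, so rows that do not move let the fingers close. It gives the time, the measured TCP pose, the force, the opening and the grip force at its end, in the units of the state.
- get_state(): the state, without advancing time (a new reading comes with each control period).
- read_camera(name): name is "scene" or "top" or "wrist"; returns a dict with "image" (384x512x3 uint8, red, green, blue), "z_map" (384x512 float32, m along the optical axis (not along the pixel's ray), 0 where there is no reading), "K" (3x3 intrinsics, pixels), "world_from_camera" (4x4, takes a point from camera to world coordinates). Camera axes: x right, y down, z forward; pixel columns grow to the right and rows downward; lengths in m; the calibration is good to about 2 mm. The wrist camera is an equidistant fisheye: a pixel r from the principal point sees the ray r / f radians off the axis. A picture is of the moment at which its call begins.
- hand_in(): hands the job in; it is judged then, once.
The state is a dict: "clock": time; "joint_pos": joint angles; "qvel": joint speeds; "tau": joint torques, N m; "tcp_pos": TCP position; "orientation": TCP orientation; "wrist_force": force on the tool from outside, world axes, zero at the start; "ft_torque": the same for the moment, N m; "finger_gap": finger opening in m; "grip_force": force on a finger pad.
Only numpy, scipy, OpenCV 4.12 (cv2) and the standard library are available. Lean on these libraries where they do the work, as an engineer would, in place of code of your own. Each camera call takes 0.05 s, during which the arm holds its last target. There are 200 camera calls.

## Working session

There is one attempt and no reset: what is moved stays moved. The work goes in short steps, Python scripts to look and compute and a tool call to move; the robot and the scene stay as the last step left them, time stands still between calls to the robot, and variables do not carry over. Pictures are saved under pics/ and viewed, at most 10 in all, crops included, and the job is handed in when it is done.

Besides the shell and the picture viewer there is one more tool, called after "Emit:" as a command line: name --pt "numbers of a row" for each row, then --argument value for the rest. step_arm: Moves the arm, as the interface text tells. Its arguments: {"type":"object","properties":{"deltas":{"type":"array","items":{"type":"array","items":{"type":"number"}}},"newtons":{"type":"number"}},"required":["deltas"]}

```bash
mkdir -p pics; cat > h.py <<'E'
from workcell import *
import numpy as np, cv2
def pts(c):
    z=c["z_map"];K=c["K"];v,u=np.mgrid[:z.shape[0],:z.shape[1]]
    P=np.stack([(u-K[0,2])/K[0,0]*z,(v-K[1,2])/K[1,1]*z,z],-1)
    T=c["world_from_camera"];return P@T[:3,:3].T+T[:3,3]
E
python3 - <<'E'
from h import *
c=read_camera("top");cv2.imwrite("pics/top.png",c["image"][...,::-1])
np.savez("top.npz",**c)
print(c["K"],c["world_from_camera"]);s=get_state();print(s)
P=pts(c)
for uv in [(0,0),(511,0),(0,383),(511,383)]:print(uv,P[uv[1],uv[0]])
E
```

```text
[[409.49795979   0.         261.94057687]
 [  0.         409.49795979 188.72803686]
 [  0.           0.           1.        ]] [[ 0.00692163 -0.99809717  0.06127088  0.51635086]
 [-0.99989142 -0.00770519 -0.01256135  0.01845167]
 [ 0.01300955 -0.06117729 -0.99804213  1.13854124]
 [ 0.          0.          0.          1.        ]]
{'clock': 0.05, 'joint_pos': array([9.82405533e-01, 3.13986239e-01, 4.50154793e-02, 1.30358018e+00,
       1.18350861e-05, 1.43119434e+00]), 'qvel': array([-0.0011052 , -0.00078763,  0.00116082, -0.00030523,  0.0008443 ,
       -0.00270285]), 'tau': array([ 4.38058385e-03, -4.82152069e+01,  2.99551481e+01,  1.31259661e-02,
        7.48215143e-06, -4.78758238e-06]), 'tcp_pos': array([0.24921314, 0.51765001, 0.23043183]), 'orientation': array([-3.17861564e-04,  2.22515909e-01,  9.74928664e-01, -8.17721117e-04]), 'wrist_force': array([ 0.17219217, -0.16912871,  0.34415289]), 'ft_torque': array([ 0.02069678, -0.01034337, -0.01466257]), 'grip_force': 0.0, 'finger_gap': 0.08539967372373353}
(0, 0) [ 1.51597538  1.23806042 -0.75333179]
(511, 0) [ 1.5487249  -1.19402109 -0.75130336]
(0, 383) [0.05892641 0.70280238 0.00187974]
(511, 383) [ 0.06208495 -0.67665222  0.00390724]
```

View pics/top.png

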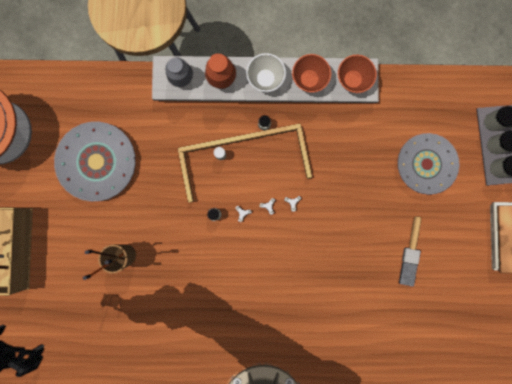

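The top view shows the bay (back wall from 182,150 to 300,127, side walls ending near 191,200 and 310,177). The post is at (219,152), pot_a at (214,214), and the stilts are at (243,213), (268,206) and (293,203).

```bash
python3 - <<'E'
from h import *
c=dict(np.load("top.npz"));im=c["image"];P=pts(c)
K=c["K"];T=c["world_from_camera"]
def ray(u,v,h):
    d=T[:3,:3]@np.array([(u-K[0,2])/K[0,0],(v-K[1,2])/K[1,1],1]);o=T[:3,3];return (o+d*(h-o[2])/d[2])[:2]
print("table z",np.median(P[230:300,200:380,2]))
hsv=cv2.cvtColor(im,cv2.COLOR_RGB2HSV)
w=((hsv[...,1]<60)&(hsv[...,2]>150)).astype(np.uint8)
n,l,st,ce=cv2.connectedComponentsWithStats(w)
for i in range(1,n):
    u,v=ce[i]
    if 175<u<330 and 110<v<240 and st[i,4]>8:
        print("white",ce[i].round(1),st[i,4],"@16:",ray(u,v,.016).round(4),"@50",ray(u,v,.05).round(4),"zmax",P[l==i][:,2].max().round(3))
k=(hsv[...,2]<50).astype(np.uint8);n,l,st,ce=cv2.connectedComponentsWithStats(k)
for i in range(1,n):
    u,v=ce[i]
    if 175<u<330 and 110<v<240 and st[i,4]>20: print("black",ce[i].round(1),st[i,4],"@45",ray(u,v,.045).round(4))
R=P[110:215,170:325];I=hsv[110:215,170:325]
m=((R[...,2]>.018)&(R[...,2]<.032)&(I[...,2]>140)&(I[...,1]>60)).astype(np.uint8)
n,l,st,ce=cv2.connectedComponentsWithStats(m);i=1+st[1:,4].argmax();ys,xs=np.where(l==i)
Q=np.array([ray(x+170,y+110,.025) for x,y in zip(xs,ys)])
r=cv2.minAreaRect(Q.astype(np.float32)*1000);print(r,cv2.boxPoints(r).round(1))
big=cv2.resize(im[100:240,160:340],None,fx=4.4,fy=4,interpolation=2);
big=cv2.resize(im[105:240,165:345],None,fx=4.4,fy=4.4,interpolation=cv2.INTER_CUBIC);cv2.imwrite("pics/crop.png",big[...,::-1])
E
```

```text
table z -0.00028618649507317073
white [218.9 152. ] 100 @16: [0.6857 0.1238] @50 [0.6806 0.1206] zmax 1.139
white [292.4 202.1] 96 @16: [ 0.5493 -0.0795] @50 [ 0.5483 -0.0765] zmax 0.022
white [268.  205.7] 95 @16: [ 0.5389 -0.0127] @50 [ 0.5382 -0.0117] zmax 0.02
white [241.8 212.6] 92 @16: [0.5193 0.0589] @50 [0.5193 0.0577] zmax 0.023
black [264.4 120.7] 84 @45 [ 7.678e-01 -7.000e-04]
black [213.4 213.9] 82 @45 [0.5153 0.1334]
((657.5150756835938, 54.27592468261719), (151.56759643554688, 342.9608154296875), 11.964502334594727) [[ 547.8  206.3]
 [ 618.9 -129.2]
 [ 767.2  -97.8]
 [ 696.1  237.7]]
```

View pics/crop.png

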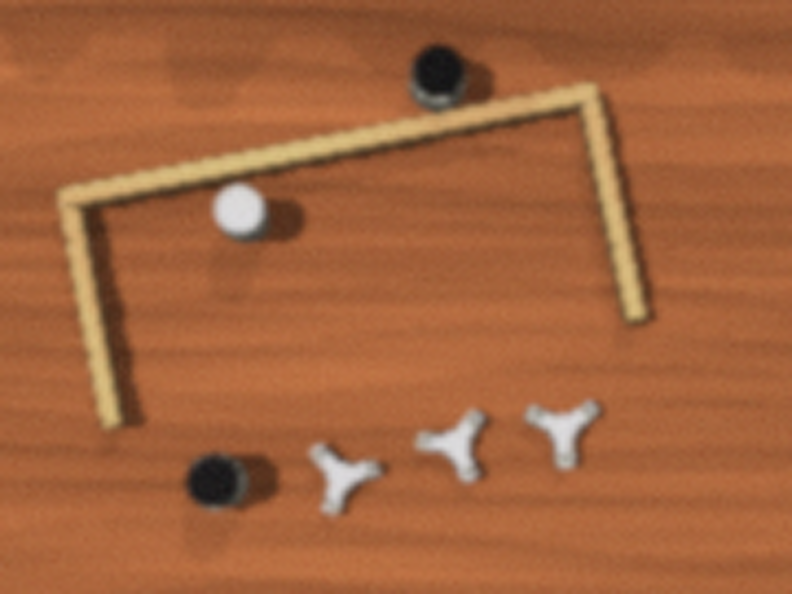

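The crop shows the three stilts, each with one arm pointing roughly back towards the robot, and pot_a at the left end of the row. I'll measure the arm angles so a part-open gripper can straddle each back arm.

```bash
cat >> h.py <<'E'
def ray(c,u,v,h):
    K=c["K"];T=c["world_from_camera"]
    d=T[:3,:3]@np.array([(u-K[0,2])/K[0,0],(v-K[1,2])/K[1,1],1]);o=T[:3,3];return (o+d*(h-o[2])/d[2])[:2]
def bay(p):
    d=np.array(p)*1000-[651.6,53.0];a=np.radians(11.96);return np.array([d@[np.cos(a),np.sin(a)],d@[-np.sin(a),np.cos(a)]])
def stilts(c):
    hsv=cv2.cvtColor(c["image"],cv2.COLOR_RGB2HSV);w=((hsv[...,1]<70)&(hsv[...,2]>140)).astype(np.uint8)
    n,l,st,ce=cv2.connectedComponentsWithStats(w)
    for i in range(1,n):
        u,v=ce[i]
        if 175<u<330 and 110<v<240 and st[i,4]>30:
            ys,xs=np.where(l==i);Q=np.array([ray(c,x,y,.016) for x,y in zip(xs,ys)]);m=Q.mean(0)
            z=(Q-m)@[1,1j];a=np.degrees(np.angle((z**3).sum()))/3
            print(ce[i].round(1),st[i,4],(m*1000).round(1),"bay",bay(m).round(1),"arms mod120",round(a,1))
E
python3 -c "
from h import *
stilts(dict(np.load('top.npz')))"
```

```text
[218.8 152. ] 103 [685.8 124.1] bay [48.2 62.5] arms mod120 30.7
[292.7 202.2] 108 [549.  -80.2] bay [-128.  -109.1] arms mod120 -53.4
[267.9 205.7] 102 [538.9 -12.4] bay [-123.8  -40.6] arms mod120 -35.8
[242.  212.7] 102 [519.1  58.4] bay [-128.5   32.7] arms mod120 43.1
```

Emit:
step_arm --pt "0 0 40 0 0 7.5 -0.3" --pt "0 0 40 0 0 7.5 -0.3" --pt "10 -50 10 0 0 7.5 -0.3" --pt "10 -50 0 0 0 7.5 -0.3" --pt "10 -50 0 0 0 7.5 -0.3"

```text
clock: 0.55
tcp_pos: [0.2788, 0.3707, 0.3207]
orientation: [0.0, -0.106, 0.994, -0.0]
wrist_force: [1.6, 0.3, 0.1]
finger_gap: 0.0298
grip_force: 0.0
```

Emit:
step_arm --pt "22 -44 0 0 0 -5.7 -0.3" --pt "22 -44 0 0 0 0 -0.3" --pt "22 -44 0 0 0 0 -0.3" --pt "22 -44 0 0 0 0 -0.3" --pt "22 -44 0 0 0 0 -0.3"

```text
clock: 1.05
tcp_pos: [0.3889, 0.15, 0.3207]
orientation: [-0.0, -0.053, 0.999, 0.0]
wrist_force: [1.1, 0.1, 0.5]
finger_gap: 0.0299
grip_force: 0.0
```

Emit:
step_arm --pt "22 -44 -10 0 0 0 -0.3" --pt "22 -44 -10 0 0 0 -0.3" --pt "22 -44 -10 0 0 0 -0.3" --pt "22 -44 -10 0 0 0 -0.3" --pt "22 -44 -10 0 0 0 -0.3"

```text
clock: 1.55
tcp_pos: [0.4985, -0.0692, 0.2703]
orientation: [-0.0, -0.053, 0.999, 0.0]
wrist_force: [1.3, -0.5, 0.7]
finger_gap: 0.0298
grip_force: 0.0
```

Emit:
step_arm --pt "-2 -17 -45 0 0 0 -0.3" --pt "0 0 -50 0 0 0 -0.3" --pt "0 0 -50 0 0 0 -0.3" --pt "0 0 -50 0 0 0 -0.3" --pt "0 0 -45 0 0 0 -0.3"

```text
clock: 2.05
tcp_pos: [0.495, -0.084, 0.0286]
orientation: [-0.001, -0.053, 0.999, 0.0]
wrist_force: [0.6, -1.1, 0.5]
finger_gap: 0.03
grip_force: 0.0
```

```bash
python3 - <<'E'
from h import *
for n in("wrist","scene"):
    c=read_camera(n);cv2.imwrite(f"pics/{n}1.png",c["image"][...,::-1])
E
```

```text
(no output)
```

View pics/wrist1.png

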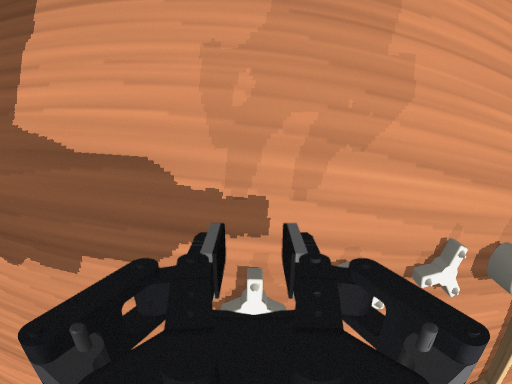

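The wrist view shows the right stilt's back arm at (254,275), centred between the fingers at 215 and 292. I'll lower the gripper and sweep.

Emit:
step_arm --pt "0 0 -13 0 0 0 -0.3" --pt "0 0 -12 0 0 0 -0.3" --pt "10 1 0 0 0 0 -0.3" --pt "10 1 0 0 0 0 -0.3" --pt "10 1 0 0 0 0 -0.3"

```text
clock: 2.65
tcp_pos: [0.5287, -0.0815, 0.0076]
orientation: [0.001, -0.053, 0.999, -0.0]
wrist_force: [-0.1, -0.4, 0.0]
finger_gap: 0.0301
grip_force: 0.0
```

Emit:
step_arm --pt "10 1 0 0 0 0 -0.3" --pt "10 1 0 0 0 0 -0.3" --pt "10 1 0 0 0 0 -0.3" --pt "10 1 0 0 0 0 -0.3" --pt "10 1 0 0 0 0 -0.3"

```text
clock: 3.15
tcp_pos: [0.577, -0.0761, 0.0061]
orientation: [-0.0, -0.053, 0.999, 0.0]
wrist_force: [-0.1, 0.6, 1.3]
finger_gap: 0.0298
grip_force: 0.4
```

```bash
python3 - <<'E'
from h import *
c=read_camera("wrist");cv2.imwrite("pics/w2.png",c["image"][...,::-1])
E
```

```text
(no output)
```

View pics/w2.png

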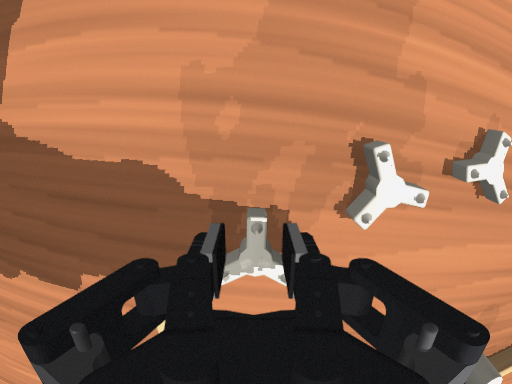

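The wrist view shows the fork pushing the stilt squarely, with its back arm at (256,230) between the fingers. I'll carry on.

Emit:
step_arm --pt "10 1 -2 0 0 0 -0.3" --pt "10 1 0 0 0 0 -0.3" --pt "10 1 0 0 0 0 -0.3" --pt "10 1 0 0 0 0 -0.3" --pt "10 1 0 0 0 0 -0.3"

```text
clock: 3.7
tcp_pos: [0.6273, -0.0711, 0.0041]
orientation: [0.0, -0.053, 0.999, 0.0]
wrist_force: [-0.1, 0.1, -0.2]
finger_gap: 0.0298
grip_force: 0.1
```

Emit:
step_arm --pt "8 1 0 0 0 0 -0.3" --pt "6 0 0 0 0 0 -0.3" --pt "4 0 0 0 0 0 -0.3" --pt "2 0 0 0 0 0 -0.3" --pt "0 0 0 0 0 0 -0.3"

```text
clock: 4.2
tcp_pos: [0.6464, -0.0703, 0.0041]
orientation: [0.0, -0.053, 0.999, 0.0]
wrist_force: [-0.2, 0.4, -0.5]
finger_gap: 0.0301
grip_force: 0.0
```

Emit:
step_arm --pt "-10 -1 0 0 0 0 -0.3" --pt "-20 -2 0 0 0 0 -0.3" --pt "-25 -2 0 0 0 0 -0.3" --pt "0 0 40 0 0 0 -0.3" --pt "0 0 40 0 0 0 -0.3"

```text
clock: 4.7
tcp_pos: [0.5869, -0.0746, 0.0829]
orientation: [-0.003, -0.053, 0.999, 0.001]
wrist_force: [1.4, -0.9, 0.6]
finger_gap: 0.0299
grip_force: 0.0
```

```bash
python3 - <<'E'
from h import *
c=read_camera("top");stilts(c);print(get_state()["tcp_pos"])
E
```

```text
[218.8 152. ] 103 [685.8 124.1] bay [48.2 62.5] arms mod120 30.7
[268.  205.7] 99 [538.7 -12.6] bay [-124.1  -40.8] arms mod120 -34.1
[241.9 212.8] 102 [518.9  58.7] bay [-128.6   33. ] arms mod120 43.4
[ 0.59253796 -0.07592955  0.09165054]
```

Emit:
step_arm --pt "-35 18 0 0 0 4 -0.3" --pt "-35 17 0 0 0 0 -0.3" --pt "-34 17 0 0 0 0 -0.3" --pt "0 0 -30 0 0 0 -0.3" --pt "0 0 -30 0 0 0 -0.3"

```text
clock: 5.25
tcp_pos: [0.4866, -0.0229, 0.0249]
orientation: [0.002, -0.088, 0.996, -0.001]
wrist_force: [0.9, -0.5, -0.4]
finger_gap: 0.0297
grip_force: 0.0
```

```bash
python3 - <<'E'
from h import *
c=read_camera("top");stilts(c);s=get_state();print(s["tcp_pos"],s["orientation"])
c=read_camera("wrist");cv2.imwrite("pics/w3.png",c["image"][...,::-1])
E
```

```text
[218.8 152. ] 104 [685.7 124. ] bay [48.1 62.4] arms mod120 25.6
[289.1 164.6] 103 [652.6 -70.2] bay [ -24.5 -120.8] arms mod120 -55.6
[242.  212.8] 103 [518.9  58.5] bay [-128.7   32.9] arms mod120 43.0
[ 0.48348896 -0.02243847  0.02000759] [-2.01158210e-03 -8.79820142e-02  9.96119845e-01  6.11336869e-04]
```

View pics/w3.png

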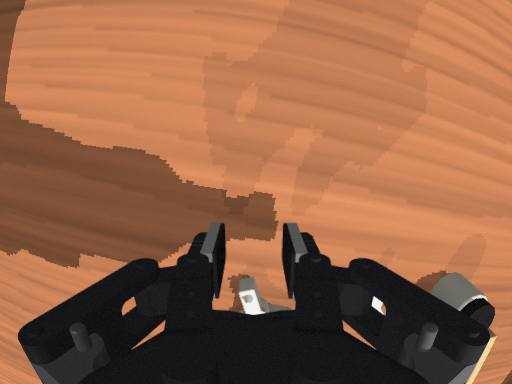

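The right stilt lies inside the bay at x = -24 mm. The wrist view shows the middle stilt's back arm at (247,290), between the fingers. Sweeping it next.

Emit:
step_arm --pt "0 0 -8 0 0 0 -0.3" --pt "0 0 -8 0 0 0 -0.3" --pt "10 1.8 0 0 0 0 -0.3" --pt "10 1.8 0 0 0 0 -0.3" --pt "10 1.8 0 0 0 0 -0.3"

```text
clock: 5.85
tcp_pos: [0.5194, -0.0179, 0.0089]
orientation: [0.001, -0.088, 0.996, -0.0]
wrist_force: [0.5, -0.1, 0.4]
finger_gap: 0.03
grip_force: 0.0
```

Emit:
step_arm --pt "10 1.8 0 0 0 0 -0.3" --pt "10 1.8 0 0 0 0 -0.3" --pt "10 1.8 0 0 0 0 -0.3" --pt "10 1.8 0 0 0 0 -0.3" --pt "10 1.8 0 0 0 0 -0.3"

```text
clock: 6.35
tcp_pos: [0.5681, -0.0086, 0.0081]
orientation: [-0.0, -0.088, 0.996, 0.0]
wrist_force: [-0.4, -0.1, -0.1]
finger_gap: 0.0301
grip_force: 0.3
```

Emit:
step_arm --pt "10 1.8 0 0 0 0 -0.3" --pt "10 1.8 0 0 0 0 -0.3" --pt "10 1.8 0 0 0 0 -0.3" --pt "10 1.8 0 0 0 0 -0.3" --pt "10 1.8 0 0 0 0 -0.3"

```text
clock: 6.85
tcp_pos: [0.6181, 0.0003, 0.0081]
orientation: [-0.0, -0.088, 0.996, 0.0]
wrist_force: [-0.2, 0.6, 0.8]
finger_gap: 0.0294
grip_force: 0.2
```

Emit:
step_arm --pt "8 1 0 0 0 0 -0.3" --pt "6 1 0 0 0 0 -0.3" --pt "4 1 0 0 0 0 -0.3" --pt "2 0 0 0 0 0 -0.3" --pt "0 0 0 0 0 0 -0.3"

```text
clock: 7.35
tcp_pos: [0.6374, 0.0032, 0.0081]
orientation: [0.0, -0.088, 0.996, 0.0]
wrist_force: [-0.3, -0.6, -0.7]
finger_gap: 0.0296
grip_force: 0.0
```

Emit:
step_arm --pt "-10 -2 0 0 0 0 -0.3" --pt "-20 -3 0 0 0 0 -0.3" --pt "-25 -4 0 0 0 0 -0.3" --pt "0 0 40 0 0 0 -0.3" --pt "0 0 40 0 0 0 -0.3"

```text
clock: 7.85
tcp_pos: [0.5778, -0.0056, 0.0869]
orientation: [-0.003, -0.088, 0.996, 0.001]
wrist_force: [1.6, -0.1, 0.8]
finger_gap: 0.0297
grip_force: 0.0
```

Emit:
step_arm --pt "-38 21 0 0 0 -6 -0.3" --pt "-38 22 0 0 0 0 -0.3" --pt "-39 22 0 0 0 0 -0.3" --pt "0 0 -35 0 0 0 -0.3" --pt "0 0 -30 0 0 0 -0.3"

```text
clock: 8.35
tcp_pos: [0.4659, 0.0598, 0.0236]
orientation: [0.001, -0.036, 0.999, -0.0]
wrist_force: [0.8, -0.2, 0.3]
finger_gap: 0.03
grip_force: 0.0
```

```bash
python3 - <<'E'
from h import *
c=read_camera("top");stilts(c)
c=read_camera("wrist");cv2.imwrite("pics/w4.png",c["image"][...,::-1]);s=get_state();print(s["tcp_pos"],s["orientation"])
E
```

```text
[218.8 152. ] 103 [685.8 124.1] bay [48.2 62.5] arms mod120 30.7
[289.2 164.5] 104 [652.7 -70.4] bay [ -24.5 -121. ] arms mod120 -55.8
[261.6 167.7] 105 [643.2   5.6] bay [-18.  -44.7] arms mod120 -54.4
[242.3 211.4] 82 [522.7  57.6] bay [-125.1   31.2] arms mod120 42.8
[0.46276671 0.05942085 0.02046871] [-3.29670974e-03 -3.58036578e-02  9.99353367e-01  2.77826783e-04]
```

View pics/w4.png

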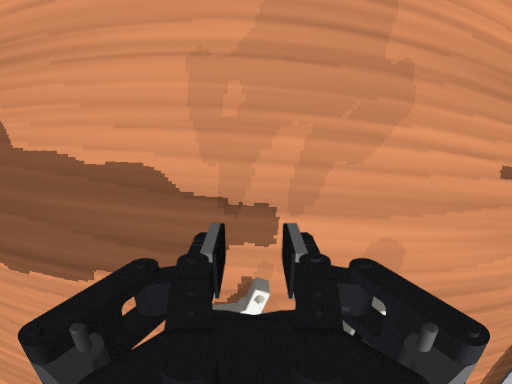

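The middle stilt is inside at x = -18 mm. The wrist view shows the left stilt's back arm tip at (260,290), between the fingers. Sweeping the last one.

Emit:
step_arm --pt "0 0 -9 0 0 0 -0.3" --pt "0 0 -9 0 0 0 -0.3" --pt "10 0.7 0 0 0 0 -0.3" --pt "10 0.7 0 0 0 0 -0.3" --pt "10 0.7 0 0 0 0 -0.3"

```text
clock: 8.95
tcp_pos: [0.4995, 0.0612, 0.0058]
orientation: [0.001, -0.036, 0.999, -0.0]
wrist_force: [1.1, -0.4, -0.1]
finger_gap: 0.0301
grip_force: 0.0
```

Emit:
step_arm --pt "10 0.7 0 0 0 0 -0.3" --pt "10 0.7 0 0 0 0 -0.3" --pt "10 0.7 0 0 0 0 -0.3" --pt "10 0.7 0 0 0 0 -0.3" --pt "10 0.7 0 0 0 0 -0.3"

```text
clock: 9.45
tcp_pos: [0.5481, 0.0649, 0.0051]
orientation: [-0.0, -0.036, 0.999, 0.0]
wrist_force: [-0.4, -0.0, 0.1]
finger_gap: 0.03
grip_force: 0.3
```

Emit:
step_arm --pt "10 0.7 0 0 0 0 -0.3" --pt "10 0.7 0 0 0 0 -0.3" --pt "10 0.7 0 0 0 0 -0.3" --pt "10 0.7 0 0 0 0 -0.3" --pt "10 0.7 0 0 0 0 -0.3"

```text
clock: 9.95
tcp_pos: [0.5981, 0.0683, 0.0051]
orientation: [-0.0, -0.036, 0.999, 0.0]
wrist_force: [-1.1, -0.5, 0.6]
finger_gap: 0.0303
grip_force: 0.2
```

Emit:
step_arm --pt "9 0.7 0 0 0 0 -0.3" --pt "7 0.5 0 0 0 0 -0.3" --pt "5 0.3 0 0 0 0 -0.3" --pt "3 0.2 0 0 0 0 -0.3" --pt "0 0 0 0 0 0 -0.3"

```text
clock: 10.45
tcp_pos: [0.6216, 0.07, 0.0051]
orientation: [0.0, -0.036, 0.999, 0.0]
wrist_force: [0.4, 0.5, -0.5]
finger_gap: 0.0298
grip_force: 0.0
```

Emit:
step_arm --pt "-10 -1 0 0 0 0 -0.3" --pt "-20 -1 0 0 0 0 -0.3" --pt "-25 -2 0 0 0 0 -0.3" --pt "0 0 40 0 0 0 -0.3" --pt "0 0 40 0 0 0 -0.3"

```text
clock: 10.95
tcp_pos: [0.5617, 0.0661, 0.084]
orientation: [-0.003, -0.036, 0.999, 0.0]
wrist_force: [1.4, -0.2, 0.1]
finger_gap: 0.0297
grip_force: 0.0
```

Emit:
step_arm --pt "-40 -20 20 0 0 0 -0.3" --pt "-40 -20 20 0 0 0 -0.3" --pt "-40 -20 20 0 0 0 -0.3" --pt "-20 -20 20 0 0 0 -0.3" --pt "0 0 0 0 0 0 -0.3"

```text
clock: 11.45
tcp_pos: [0.4239, -0.0152, 0.1674]
orientation: [0.001, -0.034, 0.999, -0.001]
wrist_force: [0.4, 0.3, 0.1]
finger_gap: 0.0298
grip_force: 0.0
```

```bash
python3 - <<'E'
from h import *
c=read_camera("top");stilts(c);cv2.imwrite("pics/top2.png",c["image"][...,::-1])
E
```

```text
[218.8 152. ] 103 [685.8 124.1] bay [48.2 62.5] arms mod120 30.7
[289.1 164.7] 104 [652.4 -70.3] bay [ -24.8 -120.8] arms mod120 -55.3
[261.6 167.7] 105 [643.2   5.6] bay [-18.  -44.7] arms mod120 -54.4
[239.6 172.8] 102 [628.6  66. ] bay [-19.8  17.5] arms mod120 -52.0
```

View pics/top2.png

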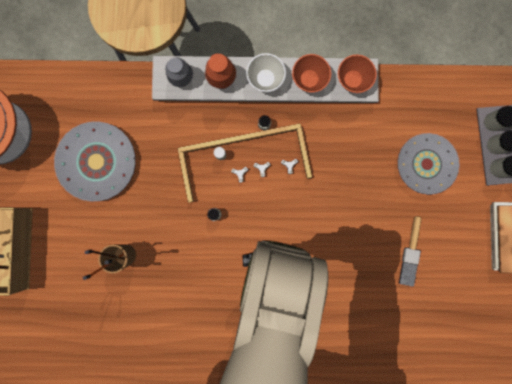

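All three stilts are inside the bay, at about (240,173), (262,168) and (289,165), and everything else is where it started.

```bash
python3 -c "
from workcell import *
print(hand_in())"
```

```text
the job is handed in; nothing more can be done
None
```

I swept all three stilts into the bay, their centres 45–52 mm in from the open edge, with nothing else visibly moved, and handed the job in after about 11.5 s of arm time; no verdict was returned.

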